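# Sort the full tea tins from the empty ones by weight

### The job

Some of the four look-alike square steel tea tins are full and some are empty, and only their weight tells: lift each a little to feel it. Stand every full tin upright in the wooden tray and leave every empty one standing upright on the worktop outside the tray. Set the tins down gently, keep them upright, and do not push the kitchen timer about.

Things in the scene. Friction and masses are not known exactly. Their poses are not given: they have to be found in the camera images.
- tray: Low wooden tray, does not move: 150 mm (x) by 260 mm (y), with a dark steel handle 23 mm beyond each y end. Walls 7 mm thick, rim 24 mm and inner floor 7 mm above the worktop. Origin under its centre; x points away from the robot. Holds three tins in a row along y, 70 mm apart. Wall cabinets hang behind it (y below 0.12, x over 0.55, z over 0.52 m): carry straight across, low, not in a wide arc.
- tin_a_mid (a point): Square closed steel tea tin with rounded edges, one of four exactly alike, 56 x 56 x 80 mm high, a dark seam line 63 mm up and a flat lid that is fixed on; loose, standing upright on the worktop. An empty tin weighs 0.10 to 0.13 kg in all, a full one 0.34 to 0.50 kg; nothing outside, nor the letter in its name, shows which it is. This point is its centre, 40 mm above its underside; z is its upright axis, x and y are square to its side faces.
- tin_b_mid (a point): Square closed steel tea tin with rounded edges, one of four exactly alike, 56 x 56 x 80 mm high, a dark seam line 63 mm up and a flat lid that is fixed on; loose, standing upright on the worktop. An empty tin weighs 0.10 to 0.13 kg in all, a full one 0.34 to 0.50 kg; nothing outside, nor the letter in its name, shows which it is. This point is its centre, 40 mm above its underside; z is its upright axis, x and y are square to its side faces.
- tin_c_mid (a point): Square closed steel tea tin with rounded edges, one of four exactly alike, 56 x 56 x 80 mm high, a dark seam line 63 mm up and a flat lid that is fixed on; loose, standing upright on the worktop. An empty tin weighs 0.10 to 0.13 kg in all, a full one 0.34 to 0.50 kg; nothing outside, nor the letter in its name, shows which it is. This point is its centre, 40 mm above its underside; z is its upright axis, x and y are square to its side faces.
- tin_d_mid (a point): Square closed steel tea tin with rounded edges, one of four exactly alike, 56 x 56 x 80 mm high, a dark seam line 63 mm up and a flat lid that is fixed on; loose, standing upright on the worktop. An empty tin weighs 0.10 to 0.13 kg in all, a full one 0.34 to 0.50 kg; nothing outside, nor the letter in its name, shows which it is. This point is its centre, 40 mm above its underside; z is its upright axis, x and y are square to its side faces.
- egg_timer: Loose, to be left alone: kitchen timer, red domed top on a white foot, 67 mm across, 60 mm high, among the tins. Origin under its centre.
Things that resemble listed ones, but are neither listed nor needed, are in the scene too. What is shaped like the part that bears tin_b_mid but orange is not meant.

How it is judged (in metres and radians):
At the end, for the whole second after the job is handed in: Every full tin (weight on its support over 2.2 N) stands on the tray's floor, its centre within 50 mm in x and 105 mm in y of the tray's centre; every empty tin stands on the worktop itself, outside the tray; all four are upright within 0.1 rad, at rest and released (angle between each of tin_a_mid, tin_b_mid, tin_c_mid, tin_d_mid's own z axis and vertical below 0.1 rad and linear speed of each of tin_a, tin_b, tin_c, tin_d below 0.02 m/s and ((x of tin_a_mid in the frame of tray between -0.05 and 0.05 m and y of tin_a_mid in the frame of tray between -0.105 and 0.105 m and height (world z) of tin_a_mid below 0.056 m and contact force between tin_a and tray above 2.2 N) or (height (world z) of tin_a_mid between 0.034 and 0.0435 m and contact force between tin_a and worktop between 0.4 and 2.2 N)) and ((x of tin_b_mid in the frame of tray between -0.05 and 0.05 m and y of tin_b_mid in the frame of tray between -0.105 and 0.105 m and height (world z) of tin_b_mid below 0.056 m and contact force between tin_b and tray above 2.2 N) or (height (world z) of tin_b_mid between 0.034 and 0.0435 m and contact force between tin_b and worktop between 0.4 and 2.2 N)) and ((x of tin_c_mid in the frame of tray between -0.05 and 0.05 m and y of tin_c_mid in the frame of tray between -0.105 and 0.105 m and height (world z) of tin_c_mid below 0.056 m and contact force between tin_c and tray above 2.2 N) or (height (world z) of tin_c_mid between 0.034 and 0.0435 m and contact force between tin_c and worktop between 0.4 and 2.2 N)) and ((x of tin_d_mid in the frame of tray between -0.05 and 0.05 m and y of tin_d_mid in the frame of tray between -0.105 and 0.105 m and height (world z) of tin_d_mid below 0.056 m and contact force between tin_d and tray above 2.2 N) or (height (world z) of tin_d_mid between 0.034 and 0.0435 m and contact force between tin_d and worktop between 0.4 and 2.2 N))); the robot touches nothing.
It fails at once if a tin is tipped by more than 35 degrees (angle between any of tin_a_mid, tin_b_mid, tin_c_mid, tin_d_mid's own z axis and vertical above 0.61 rad).
It fails at once if a tin is dropped (free of the fingers it moves at over 0.6 m/s, as after a fall of about 20 mm) ((contact force between the fingers and tin_a below 0.5 N and linear speed of tin_a above 0.6 m/s) or (contact force between the fingers and tin_b below 0.5 N and linear speed of tin_b above 0.6 m/s) or (contact force between the fingers and tin_c below 0.5 N and linear speed of tin_c above 0.6 m/s) or (contact force between the fingers and tin_d below 0.5 N and linear speed of tin_d above 0.6 m/s)).
It fails at once if the kitchen timer is pushed more than 30 mm from its place or knocked over (distance of egg_timer from where it was at the start of the episode above 0.03 m or angle between egg_timer's own z axis and vertical above 0.5 rad).
It also fails if it takes over 72 s, if anything falls off the work surface, if the arm or the gripper's body presses on something with over 40 N, if the wrist force passes 120 N, or if a joint passes its speed limit or range.

### The arm

A 7-joint arm with a two-finger parallel gripper is mounted at the origin on a cart in front of the work surface, level with it; the furniture and walls round the work are solid. World frame = base frame: x ahead of the robot, y to its left, z up, the work surface at z = 0. Lengths are in mm, angles in rad, forces in N, time in s.
With the tool pointing down it reaches from about 400 to 875 mm from the base axis. Payload 4.4 kg.
Tool frame: the origin (TCP) lies where the fingers leave the gripper's body, on its centre line; the fingertips stand 73 mm ahead of it and the grasp point (between the pads) lies 54 mm ahead of it; z points along the fingers, y is the line along which they close (so a half turn about z gives the same grasp; the last joint's range is limited). The gripper opens to 85 mm and grips with 20 to 120 N. Pads are 22 mm wide; open, the fingers measure 114 mm over their backs; the gripper's body (76 mm by 85 mm) begins 54 mm behind the grasp point. The pads swing forward as they close: fully open they stand 13 mm farther back than shut.
Start: joints at [-1.393, 0.628, 0.038, 1.517, -0.027, 0.996, -0.02], TCP at [156.882, 630.797, 303.913] pointing down, gripper open.
Joint ranges: [-3.06, 3.06], [-0.37, 2.12], [-1.25, 1.32], [0.18, 2.47], [-1.1, 4.24], [0.23, 1.98], [-2.94, 2.94]. Speed limits (rad/s): [2.57, 2.57, 3.14, 3.14, 3.14, 3.14, 3.14].

### API

Orientations are given as [roll, pitch, yaw] about the fixed x, y, z axes, in that order (R = Rz(yaw) Ry(pitch) Rx(roll)).
In Python, from cell import ctrl gives the robot as it stands.
- The arm moves only by the tool send_rows, never from a script. Its argument "rows" is a list that holds one entry, the list of rows, each a list of 6 numbers: the shift along the tool's x, y, z in cm, then the turn, a rotation vector about the tool's x, y, z in rad. In form: [[[tx, ty, tz, wx, wy, wz], ...]]. A call has 1 to 10 rows; each row is the pose to reach, as a shift and turn from the pose commanded when the call began, along the tool's axes at that moment; what a row does not reach only later rows make up. A row lasts 1/10 s, in which the tool goes at most 50 mm and 8.59 degrees, less where a joint would pass 70% of its speed; a pose out of reach is approached as far as the arm can. A call with a gripper value outside its range is refused whole. "grip" is the closure in counts, from 0 (fully open) to 255 (shut), set as the call begins (left out, the last holds). The fingers move at their own pace and stop on an object; the grip force is fixed at half the most. Time passes only in rows, so rows that repeat a pose let the fingers close. It gives the time, the measured TCP pose, the force, the opening and the grip force at its end, in the units of the state.
- ctrl.read_state(): the state, without advancing time (a new reading comes with each control period).
- ctrl.get_image(name): name is "side" or "top"; returns a dict with "pixels" (420x560x3 uint8, red, green, blue), "fx", "fy", "cx", "cy" (pixels), "D" ([k1, k2, p1, p2, k3] as OpenCV has them; the pictures are not rectified), "extrinsics" (4x4, takes a point from camera to world coordinates). Camera axes: x right, y up, looking along -z (the intrinsics and any distortion apply to the point x, -y, -z); pixel columns grow to the right and rows downward; lengths in mm; the calibration is good to about 2 mm. A picture is of the moment at which its call begins. There is no depth.
- ctrl.finish_job(): hands the job in; it is judged then, once.
The state is a dict: "clock": time; "qpos": joint angles; "qd": joint speeds; "tau": joint torques, N m; "eef_pos": TCP position; "tool_rot": TCP orientation; "force": force on the tool from outside, world axes, zero at the start; "torque": the same for the moment, N m; "width": finger opening in mm; "gripper_force": force on a finger pad.
Only numpy, scipy, OpenCV 4.12 (cv2) and the standard library are available. Lean on these libraries where they do the work, as an engineer would, in place of code of your own. Each camera call takes 0.05 s, during which the arm holds its last target. There are 200 camera calls.

## Working session

There is one attempt and no reset: what is moved stays moved. The work goes in short steps, Python scripts to look and compute and a tool call to move; the robot and the scene stay as the last step left them, time stands still between calls to the robot, and variables do not carry over. Pictures are saved under pics/ and viewed, at most 10 in all, crops included, and the job is handed in when it is done.

Besides the shell and the picture viewer there is one more tool, called after "Call:" in YAML: its name, and indented under it one key for each argument. send_rows: Moves the arm, as the interface text tells. Its arguments: {"type":"object","properties":{"rows":{"type":"array","items":{"type":"array","items":{"type":"array","items":{"type":"number"}}}},"grip":{"type":"number"}},"required":["rows"]}

```bash
mkdir -p pics; ls; python3 - <<'E'
from cell import ctrl
import cv2,numpy as np
s=ctrl.read_state();print({k:np.round(v,3).tolist() for k,v in s.items()})
for n in("side","top"):
    d=ctrl.get_image(n);cv2.imwrite(f"pics/{n}0.png",d["pixels"][...,::-1]);np.save(f"pics/{n}0.npy",d,allow_pickle=True)
    print(n,d["fx"],d["cx"],d["cy"],d["D"],np.round(d["extrinsics"],3).tolist())
E
```

```text
pics
{'clock': 0.0, 'qpos': [-1.393, 0.629, 0.038, 1.518, -0.027, 0.996, -0.02], 'qd': [0.0, -0.002, 0.002, 0.001, 0.001, 0.001, -0.0], 'tau': [-0.0, -56.34, 1.226, -19.345, 0.011, 0.01, 0.0], 'eef_pos': [156.744, 630.31, 303.03], 'tool_rot': [-3.14, 0.0, 2.898], 'force': [-0.09, 0.097, 0.304], 'torque': [0.019, 0.013, -0.052], 'gripper_force': 0.0, 'width': 85.461}
side 472.339436687575 285.7083668662729 203.01515257777058 [-0.15664601  0.          0.          0.          0.        ] [[0.997, -0.062, 0.051, 470.63], [0.08, 0.66, -0.747, -1029.551], [0.013, 0.749, 0.663, 1017.216], [0.0, 0.0, 0.0, 1.0]]
top 411.0181822439695 272.98127083537116 207.6453351100026 [-0.0949628  0.         0.         0.         0.       ] [[-0.014, 0.999, -0.036, 353.791], [-1.0, -0.014, -0.002, 16.342], [-0.003, 0.036, 0.999, 1312.667], [0.0, 0.0, 0.0, 1.0]]
```

View pics/top0.png

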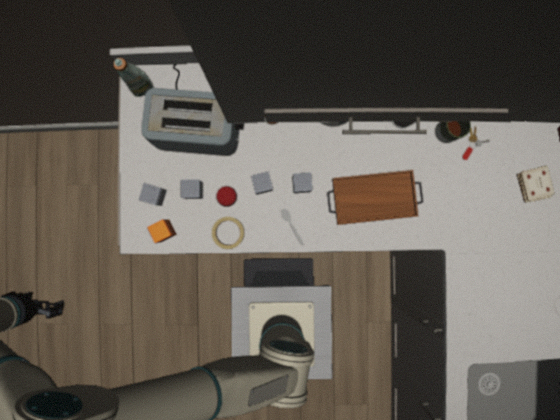

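View pics/side0.png

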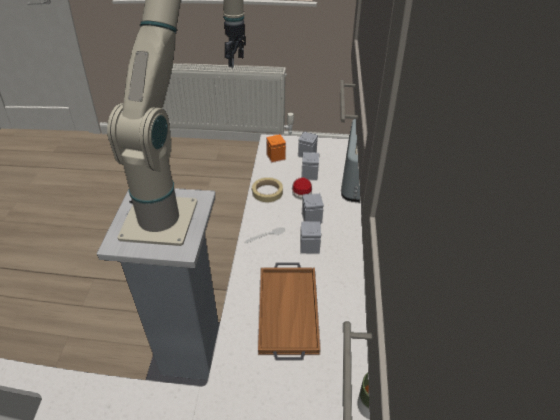

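Top view: the grey tins are at about (152,193), (190,188), (262,182) and (302,182), and the timer at (227,196). The tray is centred near (375,197) and slightly turned. The other candidate is the orange tin at (160,231), a decoy. The side view shows the tins at (308,145), (310,166), (313,207) and (311,237), and the orange one at (276,148).

```bash
cat > h.py <<'E'
import cv2,numpy as np
def load(n): return np.load(f"pics/{n}.npy",allow_pickle=True).item()
def ray(d,uv):
    K=np.array([[d["fx"],0,d["cx"]],[0,d["fy"],d["cy"]],[0,0,1.]])
    p=cv2.undistortPoints(np.array(uv,float).reshape(-1,1,2),K,np.array(d["D"],float)).reshape(-1,2)
    E=np.array(d["extrinsics"]);v=np.c_[p[:,0],-p[:,1],-np.ones(len(p))]@E[:3,:3].T
    return E[:3,3],v
def plane(d,uv,z):
    o,v=ray(d,uv);return (o+v*((z-o[2])/v[:,2])[:,None])
def tri(d1,p1,d2,p2):
    a,u=ray(d1,[p1]);b,w=ray(d2,[p2]);u=u[0]/np.linalg.norm(u);w=w[0]/np.linalg.norm(w)
    t=np.linalg.lstsq(np.c_[u,-w],b-a,rcond=None)[0];P=a+u*t[0];Q=b+w*t[1]
    return (P+Q)/2,np.linalg.norm(P-Q)
E
python3 - <<'E'
from h import *
t=load("top0");s=load("side0")
a=t["pixels"][165:250,130:430,::-1];b=s["pixels"][125:260,240:345,::-1]
hsv=cv2.cvtColor(np.ascontiguousarray(a),cv2.COLOR_BGR2HSV)
for p in[(152,190),(190,186),(262,181),(302,181),(302,190),(170,210),(227,196),(330,170)]: print(p,t["pixels"][p[1],p[0]],end=' ')
for p in[(308,140),(310,160),(313,202),(311,230),(311,243),(330,220)]: print(p,s["pixels"][p[1],p[0]],end=' ')
A=cv2.resize(a,None,fx=2.6,fy=2.6,interpolation=cv2.INTER_CUBIC)
B=cv2.resize(b,None,fx=2.6,fy=2.6,interpolation=cv2.INTER_CUBIC)
C=np.zeros((600,790,3),np.uint8);C[:A.shape[0],:A.shape[1]]=A;C[225:225+B.shape[0],:B.shape[1]]=B
cv2.imwrite("pics/c1.png",C)
E
```

```text
(152, 190) [120 122 127] (190, 186) [121 125 128] (262, 181) [122 123 128] (302, 181) [124 125 131] (302, 190) [114 113 116] (170, 210) [176 174 169] (227, 196) [124  36  39] (330, 170) [181 178 172] (308, 140) [142 144 147] (310, 160) [139 141 147] (313, 202) [146 148 151] (311, 230) [146 146 152] (311, 243) [89 91 93] (330, 220) [203 200 194]
```

View pics/c1.png

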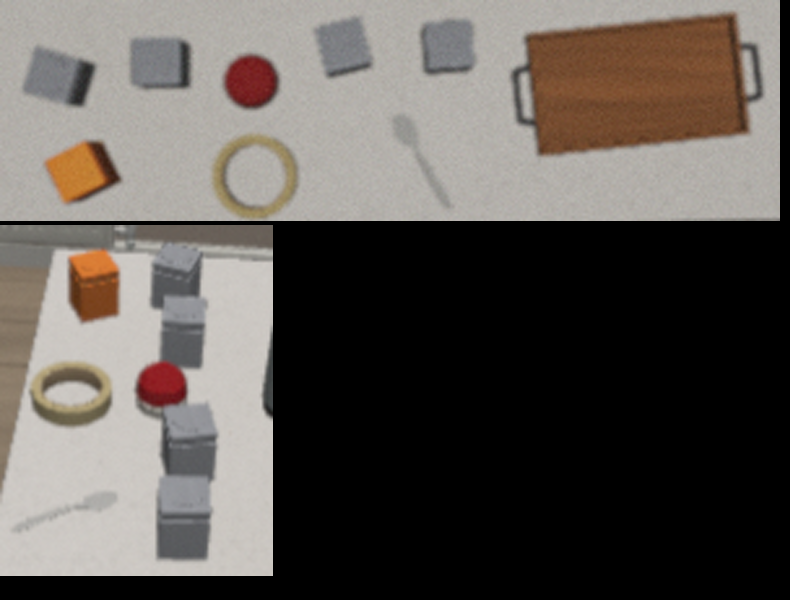

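```bash
cat > seg.py <<'E'
from h import *
def tops(d,lo,hi,roi,amin,f=4,amax=1e9):
    x0,y0,x1,y1=roi
    im=cv2.resize(np.ascontiguousarray(d["pixels"][y0:y1,x0:x1]),None,fx=f,fy=f,interpolation=cv2.INTER_CUBIC)
    im=cv2.GaussianBlur(im,(0,0),2.5)
    g=im.mean(2);sat=im.max(2).astype(int)-im.min(2)
    m=((g>lo)&(g<hi)&(sat<25)).astype(np.uint8)
    m=cv2.morphologyEx(m,cv2.MORPH_OPEN,np.ones((13,13)))
    out=[]
    for c in cv2.findContours(m,0,2)[0]:
        A=cv2.contourArea(c)/f/f
        if A<amin or A>amax: continue
        p=(c.reshape(-1,2)+.5)/f-.5+[x0,y0]
        out.append((A,p.astype(np.float32)))
    return sorted(out,key=lambda q:q[1][:,0].mean()+q[1][:,1].mean()*0.01)
E
python3 - <<'E'
from seg import *
t=load("top0");s=load("side0")
T=[]
for A,p in tops(t,108,152,(135,165,325,215),150):
    W=plane(t,p,80)[:,:2].astype(np.float32);r=cv2.minAreaRect(W);T.append(r);print("top",round(A),np.round(p.mean(0),1),np.round(r[0],1),np.round(r[1],1),round(r[2],1))
S=[]
for A,p in tops(s,122,172,(285,128,340,265),40,6):
    r=cv2.minAreaRect(plane(s,p,80)[:,:2].astype(np.float32));S.append(r);print("side",round(A),np.round(p.mean(0),1),np.round(r[0],1),np.round(r[1],1),round(r[2],1))
# tray
px=t["pixels"].astype(int);m=((px[...,0]-px[...,2]>30)&(px[...,0]<160)).astype(np.uint8);m[:,:325]=0;m[:,425:]=0;m[:160]=0;m[235:]=0
c=max(cv2.findContours(m,0,2)[0],key=cv2.contourArea).reshape(-1,2)
r=cv2.minAreaRect(plane(t,c,24)[:,:2].astype(np.float32));print("tray",np.round(r[0],1),np.round(r[1],1),r[2])
px=s["pixels"].astype(int);m=((px[...,0]-px[...,2]>35)).astype(np.uint8);m[:262]=0;m[360:]=0;m[:,:245]=0;m[:,335:]=0
c=max(cv2.findContours(m,0,2)[0],key=cv2.contourArea).reshape(-1,2)
r=cv2.minAreaRect(plane(s,c,24)[:,:2].astype(np.float32));print("tray side",np.round(r[0],1),np.round(r[1],1),r[2])
px=t["pixels"].astype(int);m=(px[...,0]-px[...,1]>50)&(px[...,1]-px[...,2]<15);v,u=np.where(m[180:212,210:245]);q=[[u.mean()+210,v.mean()+180]];print("timer",q,plane(t,q,45))
E
```

```text
top 320 [148.8 193. ] [446.3 395.3] [55.6 58.3] 73.5
top 326 [185.3 191.9] [459.4 272.7] [57.1 56.8] 89.7
top 325 [261.7 181.2] [477.3  52.6] [55.2 58.2] 12.1
top 327 [303.  180.3] [476.5 -68.1] [56.  63.1] 2.8
side 183 [305.3 136.4] [432.9 393.7] [95.4 68.7] 0.2
side 276 [307.8 227.4] [475.1 -73.3] [59.8 56.9] 4.0
side 157 [311.3 155.7] [462.9 268.3] [58.5 58.4] 1.4
side 213 [312.6 199.1] [477.8  50.7] [55.6 60.3] 11.1
side 61 [330.7 136.3] [521.8 400.9] [79.3 21.2] 0.1
tray [ 430.  -304.8] [149.2 260.6] 5.096147537231445
tray side [ 431.8 -310.2] [148.9 271.2] 5.220931529998779
timer [[np.float64(225.92307692307693), np.float64(195.55677655677655)]] [[438.56896632 164.26912529  45.        ]]
```

Four grey tins confirmed, and the orange one is excluded. Both views agree on the lids at z≈80 within about 3 mm. Next I'll write a move calculator.

```bash
cat > go.py <<'E'
import sys,numpy as np
from scipy.spatial.transform import Rotation as R
from cell import ctrl
s=ctrl.read_state()
x,y,z,yaw=map(float,sys.argv[1:5])
C=R.from_euler('xyz',s["tool_rot"]);T=R.from_euler('xyz',[np.pi,0,np.radians(yaw)])
d=C.inv().apply(np.array([x,y,z])-s["eef_pos"])/10;w=(C.inv()*T).as_rotvec()
print("cm",np.round(d,2),"rot",np.round(w,3),"|t",round(s["clock"],2),np.round(s["eef_pos"],1),np.round(np.degrees(s["tool_rot"]),1),"F",np.round(s["force"],2),"w",round(s["width"],1),"q",np.round(s["qpos"],2))
E
python3 go.py 446 395 180 73.5
```

```text
cm [-33.75 -15.84  12.34] rot [-1.000e-03  1.000e-03  1.615e+00] |t 0.1 [156.8 630.4 303.1] [-179.9   -0.   166. ] F [-0.21 -0.19  0.38] w 85.5 q [-1.39  0.63  0.04  1.52 -0.03  1.   -0.02]
```

Call:
send_rows:
  rows:
    - [[-33.75, -15.85, 10.0, 0, 0, 1.615], [-33.75, -15.85, 10.0, 0, 0, 1.615], [-33.75, -15.85, 10.0, 0, 0, 1.615], [-33.75, -15.85, 10.0, 0, 0, 1.615], [-33.75, -15.85, 10.0, 0, 0, 1.615], [-33.75, -15.85, 10.0, 0, 0, 1.615], [-33.75, -15.85, 10.0, 0, 0, 1.615], [-33.75, -15.85, 10.0, 0, 0, 1.615], [-33.75, -15.85, 10.0, 0, 0, 1.615], [-33.75, -15.85, 10.0, 0, 0, 1.615]]
  grip: 0

```text
clock: 1.1
eef_pos: [447.3, 393.7, 203.1]
tool_rot: [-3.141, 0.002, 1.388]
force: [-1.1, 0.8, -0.8]
width: 85.5
gripper_force: 0.0
```

```bash
python3 go.py 446 395 180 73.5
```

```text
cm [ 0.11 -0.15  2.31] rot [-0.     0.002  0.105] |t 1.1 [447.3 393.7 203.1] [-1.80e+02  1.00e-01  7.95e+01] F [-1.13  0.83 -0.76] w 85.5 q [-1.02  0.71  0.4   1.77 -0.39  0.74 -0.59]
```

Call:
send_rows:
  rows:
    - [[0, 0, 2, 0, 0, 0.1], [0, 0, 2, 0, 0, 0.1], [0, 0, 2, 0, 0, 0.1], [0, 0, 2, 0, 0, 0.1]]

```text
clock: 1.5
eef_pos: [446.3, 395.7, 184.4]
tool_rot: [3.141, -0.001, 1.3]
force: [-0.6, -0.1, 0.7]
width: 85.4
gripper_force: 0.0
```

```bash
python3 go.py 446 395 100 73.5; python3 - <<'E'
from cell import ctrl
import cv2,numpy as np
a=ctrl.get_image("top")["pixels"][150:250,100:260];b=ctrl.get_image("side")["pixels"][60:200,230:380]
A=cv2.resize(a,(640,400));cv2.imwrite("pics/c2.png",np.hstack([cv2.resize(a,(400,250)),cv2.resize(b,(400,250))])[...,::-1])
E
```

```text
cm [-0.08 -0.02  8.44] rot [ 0.    -0.001  0.017] |t 1.5 [446.3 395.7 184.4] [180.   -0.   74.5] F [-0.63 -0.13  0.7 ] w 85.4 q [-1.02  0.74  0.41  1.79 -0.43  0.7  -0.65]
```

View pics/c2.png

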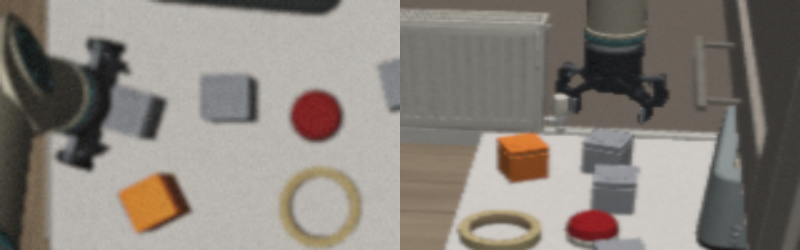

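The gripper straddles the tin at (135,110) in the left crop, with its fingers aligned to it. Descending.

Call:
send_rows:
  rows:
    - [[-0.1, 0, 2.5, 0, 0, 0.017], [-0.1, 0, 5, 0, 0, 0.017], [-0.1, 0, 7, 0, 0, 0.017], [-0.1, 0, 8.2, 0, 0, 0.017], [-0.1, 0, 8.4, 0, 0, 0.017], [-0.1, 0, 8.4, 0, 0, 0.017], [-0.1, 0, 8.4, 0, 0, 0.017]]

```text
clock: 2.3
eef_pos: [446.5, 394.9, 101.0]
tool_rot: [3.141, -0.002, 1.281]
force: [0.4, 0.2, 0.0]
width: 85.4
gripper_force: 0.0
```

Call:
send_rows:
  rows:
    - [[0, 0, 0, 0, 0, 0], [0, 0, 0, 0, 0, 0], [0, 0, 0, 0, 0, 0], [0, 0, 0, 0, 0, 0], [0, 0, 0, 0, 0, 0], [0, 0, 0, 0, 0, 0], [0, 0, 0, 0, 0, 0], [0, 0, 0, 0, 0, 0]]
  grip: 255

```text
clock: 3.1
eef_pos: [446.7, 394.9, 100.9]
tool_rot: [3.14, -0.002, 1.281]
force: [0.4, -0.1, 5.9]
width: 55.3
gripper_force: 64.9
```

```bash
python3 go.py 446 395 200 73.5
```

```text
cm [ 0.01 -0.06 -9.91] rot [ 0.001 -0.002 -0.002] |t 3.1 [446.7 394.9 100.9] [ 1.799e+02 -1.000e-01  7.340e+01] F [ 0.38 -0.07  5.9 ] w 55.3 q [-0.98  0.86  0.33  1.82 -0.5   0.54 -0.6 ]
```

Call:
send_rows:
  rows:
    - [[0, 0, -0.5, 0, 0, 0], [0, 0, -1.5, 0, 0, 0], [0, 0, -2.5, 0, 0, 0], [0, 0, -3, 0, 0, 0], [0, 0, -3, 0, 0, 0], [0, 0, -3, 0, 0, 0], [0, 0, -3, 0, 0, 0], [0, 0, -3, 0, 0, 0]]

```text
clock: 3.9
eef_pos: [445.7, 394.4, 129.5]
tool_rot: [-3.141, 0.001, 1.281]
force: [0.3, 0.6, -4.0]
width: 55.4
gripper_force: 64.2
```

```bash
python3 go.py 446 395 200 95
```

```text
cm [ 0.07  0.01 -7.05] rot [-0.001  0.001 -0.377] |t 3.9 [445.7 394.4 129.5] [-180.     0.    73.4] F [ 0.26  0.57 -4.04] w 55.4 q [-1.    0.82  0.36  1.81 -0.48  0.6  -0.62]
```

Full: 4.0 N on the wrist. Next, the tray's far slot.

```bash
python3 go.py 436 -376 210 95;python3 go.py 445 395 210 73.5
```

```text
cm [-74.1   21.1   -8.01] rot [-0.001  0.001 -0.377] |t 3.9 [445.7 394.4 129.5] [-180.     0.    73.4] F [ 0.26  0.57 -4.04] w 55.4 q [-1.    0.82  0.36  1.81 -0.48  0.6  -0.62]
cm [ 0.04 -0.08 -8.05] rot [-0.     0.001 -0.002] |t 3.9 [445.7 394.4 129.5] [-180.     0.    73.4] F [ 0.26  0.57 -4.04] w 55.4 q [-1.    0.82  0.36  1.81 -0.48  0.6  -0.62]
```

Call:
send_rows:
  rows:
    - [[0, 0, -2, 0, 0, 0], [0, 0, -5, 0, 0, 0], [-0.7, 0.2, -7.5, 0, 0, -0.004], [-3, 0.8, -8, 0, 0, -0.015], [-6, 1.7, -8, 0, 0, -0.03], [-10, 2.8, -8, 0, 0, -0.05], [-14, 4, -8, 0, 0, -0.07], [-18, 5.1, -8, 0, 0, -0.09], [-22, 6.3, -8, 0, 0, -0.11], [-26, 7.4, -8, 0, 0, -0.13]]

```text
clock: 4.9
eef_pos: [442.4, 122.6, 210.0]
tool_rot: [3.141, 0.0, 1.412]
force: [0.5, -0.0, -3.2]
width: 55.4
gripper_force: 65.3
```

```bash
python3 go.py 436 -376 210 95
```

```text
cm [-49.33   7.27   0.  ] rot [ 0.001  0.    -0.246] |t 4.9 [442.4 122.6 210. ] [180.    0.   80.9] F [ 0.46 -0.03 -3.24] w 55.4 q [-0.57  0.54  0.34  2.13 -0.35  0.52 -0.12]
```

Call:
send_rows:
  rows:
    - [[-4, 0.6, 0, 0, 0, -0.02], [-8, 1.2, 0, 0, 0, -0.04], [-12.5, 1.9, 0, 0, 0, -0.06], [-17, 2.5, 0, 0, 0, -0.08], [-22, 3.3, 0, 0, 0, -0.11], [-27, 4, 0, 0, 0, -0.135], [-32, 4.7, 0, 0, 0, -0.16], [-37, 5.5, 0, 0, 0, -0.185], [-41, 6.1, 0, 0, 0, -0.205], [-45, 6.7, 0, 0, 0, -0.225]]

```text
clock: 5.9
eef_pos: [436.1, -333.3, 209.8]
tool_rot: [-3.141, 0.0, 1.635]
force: [0.9, -0.2, -3.5]
width: 55.5
gripper_force: 65.3
```

```bash
python3 go.py 436 -376 140 95
```

```text
cm [-4.26 -0.28  6.98] rot [-0.     0.    -0.023] |t 5.9 [ 436.1 -333.3  209.8] [-180.     0.    93.7] F [ 0.88 -0.25 -3.49] w 55.5 q [ 0.48  0.62  0.19  1.9  -0.18  0.64  0.84]
```

Call:
send_rows:
  rows:
    - [[-2.5, -0.1, 0.5, 0, 0, -0.02], [-4, -0.2, 2, 0, 0, -0.023], [-4.3, -0.3, 4, 0, 0, -0.023], [-4.3, -0.3, 6, 0, 0, -0.023], [-4.3, -0.3, 7, 0, 0, -0.023], [-4.3, -0.3, 7, 0, 0, -0.023], [-4.3, -0.3, 7, 0, 0, -0.023], [-4.3, -0.3, 7, 0, 0, -0.023]]

```text
clock: 6.7
eef_pos: [437.3, -374.1, 140.9]
tool_rot: [3.14, 0.001, 1.659]
force: [0.2, 0.0, -3.8]
width: 55.3
gripper_force: 65.2
```

```bash
python3 go.py 436 -376 109 95; python3 - <<'E'
from cell import ctrl
import cv2,numpy as np
b=ctrl.get_image("side")["pixels"][200:400,220:380];a=ctrl.get_image("top")["pixels"][130:270,310:450]
cv2.imwrite("pics/c3.png",np.hstack([cv2.resize(a,(400,400)),cv2.resize(b,(320,400))])[...,::-1])
E
```

```text
cm [-0.17 -0.15  3.19] rot [0.001 0.001 0.001] |t 6.7 [ 437.3 -374.1  140.9] [1.799e+02 1.000e-01 9.510e+01] F [ 0.21  0.03 -3.79] w 55.3 q [ 0.57  0.75  0.15  1.86 -0.2   0.54  0.93]
```

View pics/c3.png

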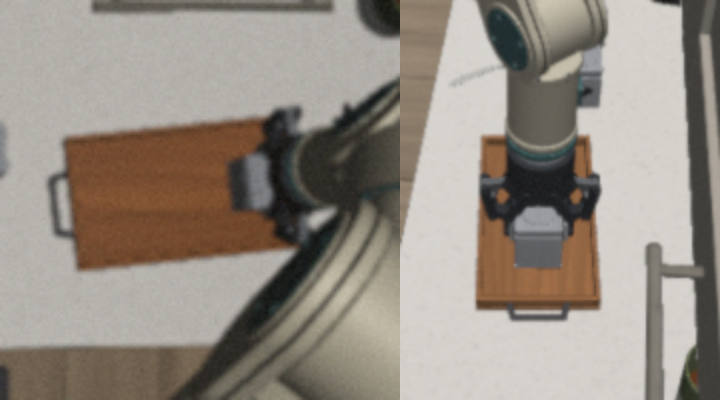

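Tin sits between the side walls, over the far end of the tray (right crop about (538,240)). Lowering.

Call:
send_rows:
  rows:
    - [[-0.2, -0.15, 1, 0, 0, 0], [-0.2, -0.15, 2, 0, 0, 0], [-0.2, -0.15, 2.6, 0, 0, 0], [-0.2, -0.15, 2.9, 0, 0, 0], [-0.2, -0.15, 3.1, 0, 0, 0], [-0.2, -0.15, 3.2, 0, 0, 0], [-0.2, -0.15, 3.3, 0, 0, 0], [-0.2, -0.15, 3.3, 0, 0, 0]]

```text
clock: 7.6
eef_pos: [435.1, -375.8, 107.9]
tool_rot: [3.142, -0.0, 1.659]
force: [-2.6, 1.5, 3.7]
width: 55.6
gripper_force: 66.0
```

Contact: the force flipped from -3.8 to +3.7 N. Releasing.

Call:
send_rows:
  rows:
    - [[0, 0, 0, 0, 0, 0], [0, 0, 0, 0, 0, 0], [0, 0, 0, 0, 0, 0], [0, 0, 0, 0, 0, 0], [0, 0, 0, 0, 0, 0], [0, 0, 0, 0, 0, 0]]
  grip: 0

```text
clock: 8.2
eef_pos: [435.4, -375.9, 106.8]
tool_rot: [-3.142, 0.0, 1.659]
force: [0.4, 0.4, -0.1]
width: 85.3
gripper_force: 0.0
```

```bash
python3 go.py 476 -71 200 93; python3 go.py 436 -375 200 95
```

```text
cm [30.02  6.72 -9.32] rot [-0.     0.     0.036] |t 8.2 [ 435.4 -375.9  106.8] [-180.    0.   95.] F [ 0.39  0.38 -0.08] w 85.3 q [ 0.58  0.81  0.13  1.87 -0.21  0.47  0.94]
cm [ 0.09  0.07 -9.32] rot [-0.     0.     0.001] |t 8.2 [ 435.4 -375.9  106.8] [-180.    0.   95.] F [ 0.39  0.38 -0.08] w 85.3 q [ 0.58  0.81  0.13  1.87 -0.21  0.47  0.94]
```

Call:
send_rows:
  rows:
    - [[0, 0, -2.5, 0, 0, 0], [0, 0, -6, 0, 0, 0], [0, 0, -8.5, 0, 0, 0], [3, 0.7, -8.5, 0, 0, 0.01], [7.5, 1.7, -8.5, 0, 0, 0.03], [12, 2.7, -8.5, 0, 0, 0.036], [16.5, 3.7, -8.5, 0, 0, 0.036], [21, 4.7, -8.5, 0, 0, 0.036], [25.5, 5.7, -8.5, 0, 0, 0.036], [30, 6.7, -8.5, 0, 0, 0.036]]

```text
clock: 9.2
eef_pos: [475.8, -69.4, 192.0]
tool_rot: [3.141, 0.0, 1.623]
force: [0.9, -0.4, 0.0]
width: 85.6
gripper_force: 0.0
```

```bash
python3 go.py 476 -71 100 93.4; python3 - <<'E'
from seg import *
from cell import ctrl
d=ctrl.get_image("side");np.save("pics/side1.npy",d,allow_pickle=True)
for A,p in tops(d,122,175,(265,280,325,350),60,6): 
    r=cv2.minAreaRect(plane(d,p,87)[:,:2].astype(np.float32));print(A,p.mean(0),r)
E
```

```text
cm [-0.16  0.    9.2 ] rot [ 0.     0.    -0.008] |t 9.2 [475.8 -69.4 192. ] [180.   0.  93.] F [ 0.93 -0.36  0.02] w 85.6 q [-0.07  0.58  0.23  2.09 -0.27  0.5   0.41]
439.75 [288.0238  312.50592] ((435.0081787109375, -376.1319580078125), (55.756961822509766, 55.31496047973633), 5.110337257385254)
```

Tin 1 stands upright in the tray at (435,-376), yaw 5.1°. Next, tin 4.

Call:
send_rows:
  rows:
    - [[-0.1, 0, 3, 0, 0, 0], [-0.15, 0, 6, 0, 0, 0], [-0.15, 0, 8.2, 0, 0, 0], [-0.15, 0, 9.0, 0, 0, 0], [-0.15, 0, 9.2, 0, 0, 0], [-0.15, 0, 9.2, 0, 0, 0]]

```text
clock: 9.85
eef_pos: [476.1, -73.0, 100.3]
tool_rot: [3.141, 0.0, 1.622]
force: [-0.7, 0.1, 1.2]
width: 85.5
gripper_force: 0.0
```

Call:
send_rows:
  rows:
    - [[0, 0, 0, 0, 0, 0], [0, 0, 0, 0, 0, 0], [0, 0, 0, 0, 0, 0], [0, 0, 0, 0, 0, 0], [0, 0, 0, 0, 0, 0], [0, 0, 0, 0, 0, 0], [0, 0, 0, 0, 0, 0]]
  grip: 255

```text
clock: 10.55
eef_pos: [476.4, -72.8, 101.1]
tool_rot: [3.14, 0.0, 1.623]
force: [0.0, -0.5, 6.3]
width: 55.8
gripper_force: 63.3
```

Call:
send_rows:
  rows:
    - [[0, 0, -0.5, 0, 0, 0], [0, 0, -1.5, 0, 0, 0], [0, 0, -2.5, 0, 0, 0], [0, 0, -3, 0, 0, 0], [0, 0, -3, 0, 0, 0], [0, 0, -3, 0, 0, 0], [0, 0, -3, 0, 0, 0], [0, 0, -3, 0, 0, 0]]

```text
clock: 11.35
eef_pos: [475.6, -72.6, 129.6]
tool_rot: [-3.141, -0.0, 1.623]
force: [-0.9, 0.4, -0.9]
width: 55.5
gripper_force: 63.4
```

```bash
python3 go.py 430 -305 140 95
```

```text
cm [-22.97  -5.76  -1.04] rot [-0.001 -0.    -0.035] |t 11.35 [475.6 -72.6 129.6] [-180.   -0.   93.] F [-0.91  0.41 -0.92] w 55.5 q [-0.02  0.7   0.17  2.12 -0.32  0.35  0.46]
```

Empty (0.9 N). Setting it back.

Call:
send_rows:
  rows:
    - [[0, 0, 1, 0, 0, 0], [0, 0, 2, 0, 0, 0], [0, 0, 2.5, 0, 0, 0], [0, 0, 2.8, 0, 0, 0], [0, 0, 2.9, 0, 0, 0], [0, 0, 3.0, 0, 0, 0], [0, 0, 3.0, 0, 0, 0]]

```text
clock: 12.05
eef_pos: [475.1, -72.7, 101.0]
tool_rot: [-3.141, -0.001, 1.622]
force: [-4.4, 0.1, 17.4]
width: 55.3
gripper_force: 64.9
```

Call:
send_rows:
  rows:
    - [[0, 0, 0, 0, 0, 0], [0, 0, 0, 0, 0, 0], [0, 0, 0, 0, 0, 0], [0, 0, 0, 0, 0, 0], [0, 0, 0, 0, 0, 0], [0, 0, 0, 0, 0, 0]]
  grip: 0

```text
clock: 12.65
eef_pos: [475.8, -72.7, 99.8]
tool_rot: [-3.141, -0.0, 1.623]
force: [0.8, 0.4, -0.1]
width: 85.2
gripper_force: 0.0
```

```bash
python3 go.py 477 52 190 102
```

```text
cm [12.44  0.77 -9.02] rot [-0.    -0.    -0.157] |t 12.65 [475.8 -72.7  99.8] [-180.   -0.   93.] F [ 0.83  0.36 -0.07] w 85.2 q [ 0.    0.76  0.13  2.13 -0.34  0.28  0.48]
```

Call:
send_rows:
  rows:
    - [[0, 0, -2.5, 0, 0, 0], [0, 0, -6, 0, 0, 0], [0, 0, -9, 0, 0, 0], [3, 0.2, -9, 0, 0, -0.05], [7, 0.5, -9, 0, 0, -0.1], [10, 0.7, -9, 0, 0, -0.157], [12.4, 0.8, -9, 0, 0, -0.157], [12.4, 0.8, -9, 0, 0, -0.157], [12.4, 0.8, -9, 0, 0, -0.157]]

```text
clock: 13.55
eef_pos: [477.2, 51.7, 189.8]
tool_rot: [-3.141, 0.0, 1.781]
force: [0.1, -0.6, 0.9]
width: 85.6
gripper_force: 0.0
```

```bash
python3 go.py 477 52 100 102
```

```text
cm [ 0.03 -0.01  8.98] rot [-0.     0.     0.001] |t 13.55 [477.2  51.7 189.8] [-180.    0.  102.] F [ 0.11 -0.55  0.89] w 85.6 q [-0.33  0.59  0.23  2.09 -0.27  0.49  0.32]
```

Call:
send_rows:
  rows:
    - [[0, 0, 3, 0, 0, 0], [0, 0, 6, 0, 0, 0], [0, 0, 8, 0, 0, 0], [0, 0, 8.8, 0, 0, 0], [0, 0, 9, 0, 0, 0], [0, 0, 9, 0, 0, 0]]

```text
clock: 14.15
eef_pos: [477.6, 50.8, 100.3]
tool_rot: [3.141, 0.0, 1.779]
force: [-0.6, -0.5, -0.4]
width: 85.1
gripper_force: 0.0
```

Call:
send_rows:
  rows:
    - [[0, 0, 0, 0, 0, 0], [0, 0, 0, 0, 0, 0], [0, 0, 0, 0, 0, 0], [0, 0, 0, 0, 0, 0], [0, 0, 0, 0, 0, 0], [0, 0, 0, 0, 0, 0], [0, 0, 0, 0, 0, 0]]
  grip: 255

```text
clock: 14.85
eef_pos: [477.9, 51.6, 101.0]
tool_rot: [3.14, 0.0, 1.78]
force: [-0.2, -0.3, 6.0]
width: 55.6
gripper_force: 63.2
```

Call:
send_rows:
  rows:
    - [[0, 0, -0.5, 0, 0, 0], [0, 0, -1.5, 0, 0, 0], [0, 0, -2.5, 0, 0, 0], [0, 0, -3, 0, 0, 0], [0, 0, -3, 0, 0, 0], [0, 0, -3, 0, 0, 0], [0, 0, -3, 0, 0, 0], [0, 0, -3, 0, 0, 0]]

```text
clock: 15.65
eef_pos: [477.1, 51.5, 129.6]
tool_rot: [-3.141, -0.0, 1.78]
force: [-0.3, -0.1, -1.7]
width: 55.5
gripper_force: 63.3
```

```bash
python3 go.py 430 -305 210 95
```

```text
cm [-33.9  -12.01  -8.04] rot [-0.001 -0.     0.122] |t 15.65 [477.1  51.5 129.6] [-180.   -0.  102.] F [-0.27 -0.05 -1.7 ] w 55.5 q [-0.28  0.7   0.17  2.13 -0.32  0.34  0.36]
```

1.7 N is near the divide, so I'll hold still and read again.

Call:
send_rows:
  rows:
    - [[0, 0, 0, 0, 0, 0], [0, 0, 0, 0, 0, 0], [0, 0, 0, 0, 0, 0]]

```text
clock: 15.95
eef_pos: [477.3, 51.6, 129.8]
tool_rot: [-3.141, -0.0, 1.78]
force: [0.1, -0.3, -1.2]
width: 55.4
gripper_force: 63.3
```

Call:
send_rows:
  rows:
    - [[0, 0, 0, 0, 0, 0], [0, 0, 0, 0, 0, 0]]

```text
clock: 16.15
eef_pos: [477.3, 51.6, 129.9]
tool_rot: [-3.142, -0.0, 1.78]
force: [-1.0, -0.0, -1.0]
width: 55.2
gripper_force: 63.3
```

Call:
send_rows:
  rows:
    - [[0, 0, 0, 0, 0, 0], [0, 0, 0, 0, 0, 0]]

```text
clock: 16.35
eef_pos: [477.3, 51.6, 129.9]
tool_rot: [-3.142, -0.0, 1.78]
force: [-0.3, -0.4, -1.5]
width: 55.4
gripper_force: 63.3
```

Mean is about 1.3 N, so it is empty (a full tin reads at least 3.3 N). Setting it back.

Call:
send_rows:
  rows:
    - [[0, 0, 1, 0, 0, 0], [0, 0, 2, 0, 0, 0], [0, 0, 2.5, 0, 0, 0], [0, 0, 2.8, 0, 0, 0], [0, 0, 2.9, 0, 0, 0], [0, 0, 2.95, 0, 0, 0], [0, 0, 2.95, 0, 0, 0]]

```text
clock: 17.05
eef_pos: [476.7, 51.5, 101.1]
tool_rot: [-3.141, -0.001, 1.78]
force: [-2.8, -0.8, 11.1]
width: 55.5
gripper_force: 64.2
```

Call:
send_rows:
  rows:
    - [[0, 0, 0, 0, 0, 0], [0, 0, 0, 0, 0, 0], [0, 0, 0, 0, 0, 0], [0, 0, 0, 0, 0, 0], [0, 0, 0, 0, 0, 0], [0, 0, 0, 0, 0, 0]]
  grip: 0

```text
clock: 17.65
eef_pos: [477.3, 51.6, 100.3]
tool_rot: [-3.141, -0.0, 1.78]
force: [-0.6, 0.5, -0.2]
width: 85.7
gripper_force: 0.0
```

```bash
python3 go.py 459.5 272 200 90
```

```text
cm [21.93  2.83 -9.97] rot [-0.    -0.     0.209] |t 17.65 [477.3  51.6 100.3] [-180.   -0.  102.] F [-0.62  0.55 -0.25] w 85.7 q [-0.26  0.75  0.13  2.13 -0.35  0.27  0.38]
```

Call:
send_rows:
  rows:
    - [[0, 0, -2.5, 0, 0, 0], [0, 0, -6, 0, 0, 0], [0, 0, -9, 0, 0, 0], [4, 0.5, -10, 0, 0, 0.05], [8, 1, -10, 0, 0, 0.1], [12.5, 1.6, -10, 0, 0, 0.15], [17, 2.2, -10, 0, 0, 0.205], [20, 2.6, -10, 0, 0, 0.205], [21.9, 2.8, -10, 0, 0, 0.205], [21.9, 2.8, -10, 0, 0, 0.205]]

```text
clock: 18.65
eef_pos: [458.2, 275.3, 200.0]
tool_rot: [-3.141, -0.002, 1.581]
force: [-0.3, -0.7, -0.1]
width: 85.6
gripper_force: 0.0
```

```bash
python3 go.py 459.5 272 100 90
```

```text
cm [-0.35  0.13 10.  ] rot [-0.    -0.002  0.01 ] |t 18.65 [458.2 275.3 200. ] [-1.80e+02 -1.00e-01  9.06e+01] F [-0.3  -0.71 -0.11] w 85.6 q [-0.84  0.64  0.37  1.95 -0.39  0.62 -0.2 ]
```

Call:
send_rows:
  rows:
    - [[0, 0, 3, 0, 0, 0], [0, 0, 6, 0, 0, 0], [0, 0, 8.5, 0, 0, 0], [0, 0, 9.7, 0, 0, 0], [0, 0, 10, 0, 0, 0], [0, 0, 10, 0, 0, 0]]

```text
clock: 19.25
eef_pos: [459.7, 270.9, 100.6]
tool_rot: [3.141, 0.0, 1.574]
force: [1.1, 0.5, -0.1]
width: 85.4
gripper_force: 0.0
```

Call:
send_rows:
  rows:
    - [[0, 0, 0, 0, 0, 0], [0, 0, 0, 0, 0, 0], [0, 0, 0, 0, 0, 0], [0, 0, 0, 0, 0, 0], [0, 0, 0, 0, 0, 0], [0, 0, 0, 0, 0, 0], [0, 0, 0, 0, 0, 0]]
  grip: 255

```text
clock: 19.95
eef_pos: [460.8, 272.0, 101.9]
tool_rot: [3.138, -0.002, 1.575]
force: [1.8, -0.0, 5.3]
width: 55.3
gripper_force: 63.3
```

Call:
send_rows:
  rows:
    - [[0, 0, -0.5, 0, 0, 0], [0, 0, -1.5, 0, 0, 0], [0, 0, -2.5, 0, 0, 0], [0, 0, -3, 0, 0, 0], [0, 0, -3, 0, 0, 0], [0, 0, -3, 0, 0, 0], [0, 0, -3, 0, 0, 0], [0, 0, -3, 0, 0, 0]]

```text
clock: 20.75
eef_pos: [459.1, 271.5, 130.0]
tool_rot: [-3.141, 0.0, 1.575]
force: [0.2, 0.1, -3.6]
width: 55.5
gripper_force: 64.4
```

```bash
python3 go.py 427 -270 210 95
```

```text
cm [-54.14  -3.43  -7.97] rot [-0.001  0.    -0.083] |t 20.75 [459.1 271.5 130. ] [-180.     0.    90.2] F [ 0.2   0.13 -3.64] w 55.5 q [-0.78  0.75  0.29  1.98 -0.45  0.47 -0.15]
```

Full (3.6 N). Carrying it to tray y≈+35.

Call:
send_rows:
  rows:
    - [[0, 0, -2, 0, 0, 0], [0, 0, -5, 0, 0, 0], [0, 0, -7.5, 0, 0, 0], [-2, -0.1, -8, 0, 0, 0], [-5, -0.3, -8, 0, 0, -0.01], [-9, -0.6, -8, 0, 0, -0.02], [-13, -0.8, -8, 0, 0, -0.03], [-17, -1.1, -8, 0, 0, -0.04], [-21, -1.3, -8, 0, 0, -0.05], [-25, -1.6, -8, 0, 0, -0.06]]

```text
clock: 21.75
eef_pos: [443.3, 19.2, 209.9]
tool_rot: [-3.141, 0.0, 1.635]
force: [0.8, 0.1, -4.5]
width: 55.4
gripper_force: 65.5
```

Call:
send_rows:
  rows:
    - [[-4, -0.25, 0, 0, 0, 0], [-8, -0.5, 0, 0, 0, 0], [-12, -0.8, 0, 0, 0, -0.01], [-16, -1, 0, 0, 0, -0.01], [-20, -1.3, 0, 0, 0, -0.02], [-23.5, -1.5, 0, 0, 0, -0.02], [-26.5, -1.7, 0, 0, 0, -0.02], [-28.5, -1.8, 0, 0, 0, -0.02], [-29, -1.8, 0, 0, 0, -0.02], [-29, -1.8, 0, 0, 0, -0.02]]

```text
clock: 22.75
eef_pos: [443.8, -269.6, 209.8]
tool_rot: [-3.14, -0.001, 1.653]
force: [0.0, 0.3, -4.0]
width: 55.1
gripper_force: 65.5
```

```bash
python3 go.py 427 -270 109 95
```

```text
cm [ 0.09 -1.66 10.08] rot [-0.001 -0.001 -0.005] |t 22.75 [ 443.8 -269.6  209.8] [-179.9   -0.    94.7] F [ 0.02  0.29 -4.03] w 55.1 q [ 0.32  0.59  0.25  1.98 -0.25  0.6   0.82]
```

Call:
send_rows:
  rows:
    - [[0, -0.6, 1, 0, 0, 0], [0, -1.2, 3, 0, 0, 0], [0.1, -1.6, 5.5, 0, 0, -0.005], [0.1, -1.7, 7.5, 0, 0, -0.005], [0.1, -1.7, 8.7, 0, 0, -0.005], [0.1, -1.7, 9.4, 0, 0, -0.005], [0.1, -1.7, 9.8, 0, 0, -0.005], [0.1, -1.7, 10, 0, 0, -0.005], [0.1, -1.7, 10.1, 0, 0, -0.005], [0.1, -1.7, 10.1, 0, 0, -0.005]]

```text
clock: 23.75
eef_pos: [428.1, -269.6, 109.8]
tool_rot: [3.141, 0.0, 1.66]
force: [-1.3, -0.6, -4.2]
width: 55.6
gripper_force: 65.4
```

Call:
send_rows:
  rows:
    - [[0, 0, 0.1, 0, 0, 0], [0, 0, 0.15, 0, 0, 0], [0, 0, 0.2, 0, 0, 0], [0, 0, 0.2, 0, 0, 0]]

```text
clock: 24.15
eef_pos: [428.1, -269.7, 108.8]
tool_rot: [3.14, 0.001, 1.66]
force: [-2.0, 0.9, 9.4]
width: 55.4
gripper_force: 67.1
```

In contact. Releasing, then rising.

Call:
send_rows:
  rows:
    - [[0, 0, 0, 0, 0, 0], [0, 0, 0, 0, 0, 0], [0, 0, 0, 0, 0, 0], [0, 0, 0, 0, 0, 0], [0, 0, 0, 0, 0, 0], [0, 0, 0, 0, 0, 0]]
  grip: 0

```text
clock: 24.75
eef_pos: [427.8, -269.4, 107.3]
tool_rot: [-3.141, -0.0, 1.66]
force: [0.3, 0.6, -0.3]
width: 85.0
gripper_force: 0.0
```

Call:
send_rows:
  rows:
    - [[0, 0, -1.5, 0, 0, 0], [0, 0, -4, 0, 0, 0], [0, 0, -7.5, 0, 0, 0], [0, 0, -11, 0, 0, 0], [0, 0, -15, 0, 0, 0], [0, 0, -18, 0, 0, 0], [7, 0, -18, 0, 0, 0], [11, 0, -18, 0, 0, 0], [15, 0, -18, 0, 0, 0], [15, 0, -18, 0, 0, 0]]

```text
clock: 25.75
eef_pos: [413.5, -112.9, 287.0]
tool_rot: [-3.139, -0.005, 1.671]
force: [1.2, -0.5, 0.0]
width: 85.1
gripper_force: 0.0
```

```bash
python3 - <<'E'
from seg import *
from cell import ctrl
d=ctrl.get_image("side");t=ctrl.get_image("top");np.save("pics/side2.npy",d,allow_pickle=True)
for A,p in tops(d,122,175,(260,262,325,350),60,6): 
    r=cv2.minAreaRect(plane(d,p,87)[:,:2].astype(np.float32));print(A,p.mean(0),r)
cv2.imwrite("pics/c4.png",np.hstack([cv2.resize(t["pixels"][140:260,100:450],(500,172)),d["pixels"][100:400,200:400][:172]*0,])[...,::-1]) if 0 else cv2.imwrite("pics/c4.png",np.hstack([t["pixels"][:,100:450],d["pixels"][:,200:400]])[...,::-1])
print(ctrl.read_state()["eef_pos"])
E
```

```text
446.97222222222223 [288.21542 314.36325] ((434.9976806640625, -375.89715576171875), (55.749610900878906, 55.822669982910156), 5.064772129058838)
363.375 [291.8116  279.85507] ((428.5830383300781, -271.6884460449219), (54.398380279541016, 55.61821746826172), 5.275060653686523)
[ 414.62319386 -118.79389893  287.52290312]
```

View pics/c4.png

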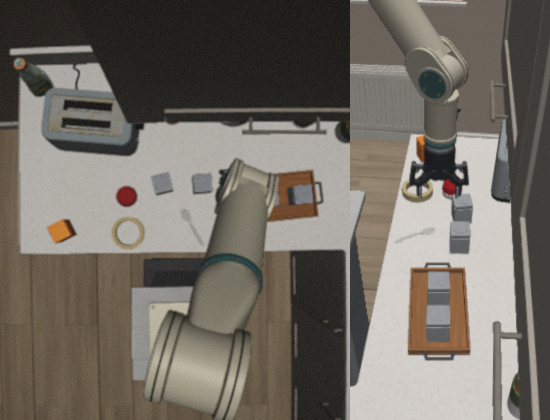

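The picture shows two tins upright in the tray at (438,282) and (438,320), and two empties upright on the worktop at (162,183) and (202,183). The timer is undisturbed at (126,196). Let the arm settle, then hand in.

Call:
send_rows:
  rows:
    - [[0, 0, 0, 0, 0, 0], [0, 0, 0, 0, 0, 0], [0, 0, 0, 0, 0, 0], [0, 0, 0, 0, 0, 0]]

```text
clock: 26.25
eef_pos: [414.4, -121.0, 287.3]
tool_rot: [-3.141, 0.0, 1.658]
force: [0.9, 0.1, -0.8]
width: 85.4
gripper_force: 0.0
```

```bash
python3 -c "
from cell import ctrl
print(ctrl.finish_job())"
```

```text
the job is handed in; nothing more can be done
None
```

I handed the job in at about 26 s, with no verdict returned: the two full tins (about 4 N each) stand upright in the tray, the two empties (about 1 N each) stand upright on the worktop, and the timer was not touched.

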